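# Pin the hinged heating jacket

### The arm

A 6-joint arm with a two-finger parallel gripper is mounted at the origin on the work surface. World frame = base frame: x ahead of the robot, y to its left, z up, the work surface at z = 0. Lengths are in mm, angles in rad, forces in N, time in s.
With the tool pointing down it reaches from about 350 to 875 mm from the base axis. Payload 4.2 kg.
Tool frame: the origin (TCP) lies where the fingers leave the gripper's body, on its centre line; the fingertips stand 73 mm ahead of it and the grasp point (between the pads) lies 54 mm ahead of it; z points along the fingers, y is the direction in which the jaws open and shut (so a half turn about z gives the same grasp; the last joint's range is limited). The gripper opens to 85 mm and grips with 20 to 120 N. Pads are 22 mm wide; open, the fingers measure 114 mm over their backs; the gripper's body (76 mm by 85 mm) begins 54 mm behind the grasp point. The pads swing forward as they close: fully open they stand 13 mm farther back than shut.
Start: joints at [1.438, 0.385, 0.008, 0, -1.194, -0.259], TCP at [238.625, 577.631, 303.912] pointing down, gripper open.
Joint ranges: [-3.14, 3.14], [-1.21, 2.06], [-1.07, 1.41], [-3.16, 2.05], [-2.99, -0.16], [-3.1, 3.1]. Speed limits (rad/s): [2.79, 2.79, 3.14, 3.14, 3.14, 3.14].

### API

Orientations are given as a unit quaternion [x, y, z, w].
In Python, from bench import arm gives the robot as it stands.
- The arm moves only by the tool apply_moves, never from a script. Its argument "increments" is a list that holds one entry, the list of rows, each a list of 7 numbers: the shift along the tool's x, y, z scaled (see below), then the turn, a rotation vector about the tool's x, y, z scaled (see below), then the gripper's target within -1 to 1 (fully open at 1, half-way at 0, shut at -1). A call has 1 to 10 rows; each row is the pose to reach, as a shift and turn from the pose commanded when the call began, along the tool's axes at that moment; what a row does not reach only later rows make up. The controller multiplies each number of a shift by 100 mm and each number of a turn by 0.5 rad. A row lasts 1/10 s, in which the tool goes at most 50 mm and 8.59 degrees, less where a joint would pass 70% of its speed; a pose out of reach is approached as far as the arm can. A call with a number of a shift or a turn outside -1 to 1 is refused whole. A call with a gripper value outside its range is refused whole. The fingers move at their own pace and stop on an object; the grip force is fixed at half the most. Time passes only in rows, so rows that repeat a pose let the fingers close. It gives the time, the measured TCP pose, the force and the opening at its end, in the units of the state.
- arm.read_state(): the state, without advancing time (a new reading comes with each control period).
- arm.get_image(name): name is "scene" or "side" or "wrist"; returns a dict with "img" (400x640x3 uint8, red, green, blue), "fx", "fy", "cx", "cy" (pixels), "pose" (4x4, takes a point from camera to world coordinates). Camera axes: x right, y up, looking along -z (the intrinsics and any distortion apply to the point x, -y, -z); pixel columns grow to the right and rows downward; lengths in mm; the calibration is good to about 2 mm. A picture is of the moment at which its call begins. There is no depth.
- arm.job_done(): hands the job in, once; it reports no verdict.
Trained networks look in a picture, given as the dict that the camera call returned (one of the last four; its "shot" number tells which), for a name from the list of things; names that differ only in an ending like _2 or _b are one class to them, and where a whole thing is asked for, a point or a joint stands for the part that bears it (a point fixed in the world has none). Each returns a list of dicts, best first, with "conf" (0 to 1); they miss things now and then, are a little off and sometimes report something else, mostly with a low value. They report only what shows in the picture. A call takes as long as a camera call.
- arm.outline_of(label, picture): "pixels" (400x640 bool, what is visible of it) and "box" ([centre column, centre row, width, height] in pixels, round what is visible of it).
- arm.mark_of(label, picture): "at" ([column, row] in pixels: a listed point, or the origin of a listed thing).
The state is a dict: "clock": time; "joints": joint angles; "joint_vel": joint speeds; "joint_efforts": joint torques, N m; "position": TCP position; "ee_rot": TCP orientation; "contact_force": force on the tool from outside, world axes, zero at the start; "wrist_torque": the same for the moment, N m; "gripper_width": finger opening in mm.
Only numpy, scipy, OpenCV 4.12 (cv2) and the standard library are available. Lean on these libraries where they do the work, as an engineer would, in place of code of your own. Each camera call takes 0.05 s, during which the arm holds its last target.

### The job

Join the two halves of the heating jacket round the glass tube: take the long pin from the white rack, put it through the upper hinge knuckle of the sliding half, draw that half along until its knuckle is in line with the hidden hole of the lower knuckle, and push the pin through both until its head is fully down on the upper knuckle. Leave the short pin in the rack, do not lean on the glass, and leave everything else where it stands.

Things in the scene. Friction and masses are not known exactly. Their poses are not given: they have to be found in the camera images.
- pin_head (a point): Centre of the round head of the long steel hinge pin, which stands upright in a hole of the white rack, its head higher than the other pin's. z runs up along the pin. Head 28 mm in diameter, 36 mm tall (18 mm either side of this point); its lowest 4 mm are a 32 mm collar. Shank below it 16 mm in diameter, 80 mm long, the last 6 mm tapered to 13 mm. About 0.22 kg.
- pin_tip (a point): Centre of the lower end face of the long pin, 98 mm below the centre of its head. At the start it stands on the floor of its 30 mm deep rack hole, with about 1 mm of play.
- shortpin_head (a point): A short pin for another fixture: the same head and shank diameter, but the shank is only 40 mm long, so its head stands 40 mm lower. This point is the centre of its head. Not wanted; leave it in the rack.
- rack: White plastic block 70 mm (x) by 160 mm (y) by 40 mm tall, fixed to the bench; origin at the centre of its underside. Two 30 mm deep holes at y = +45 and -45 mm; either may hold the long pin.
- fixture: The grey base plate (235 by 200 mm, 12 mm thick) of a hinged aluminium heating jacket, fixed to the bench. Origin on the bench, under the middle of the hinge's adjustment range; x points from the hinge to the glass tube (130 mm away), y is the line along which the sliding half moves, z up. The jacket half on the -y side is fixed. Nothing but the glass tube is higher than 105 mm.
- lower_mark (a point): Middle of the range in which the lower knuckle is set, at the height of its top face (73 mm). That knuckle is a clamped steel bar of the fixed half, 36 by 124 mm (along the fixture's y), 28 mm thick, with an 18 mm through hole. The hole lies up to 15 mm to either side of this point along the fixture's y, exact in x; the setting varies, is not reported, and is hidden by the upper knuckle.
- upper_bore (a point): Mouth centre of the upper knuckle, part of the sliding half (0.7 kg): a 36 by 36 mm block 28 mm thick with an 18 mm vertical through hole, top face 105 mm above the bench, 4 mm of air below it. Axes as the fixture's. It moves only along the fixture's y with about 2 N of friction, stays where it is left, and can be drawn along by the pin in its hole.
- jaw (a joint): Sliding half's place along the fixture's y, in m: 0 with the upper hole over lower_mark, positive away from the fixed half (-0.018 to 0.036; starts 0.020 to 0.034). A pin in the upper hole, pressed lightly, stands on the lower bar until over its hole, then sinks in. A spring ball 16 mm down that hole holds it again: a light push (2 to 8 N) takes it on to the end, its own weight does not.
- tube: Glass tube standing between the jacket halves, fixed, 52 mm in diameter (62 mm at the rim); its rim is 145 mm above the bench. Origin at the bench on its axis. Fragile.
- beaker: Glass beaker, 72 mm wide, 95 mm tall; loose bystander, origin at the centre of its underside.
- flask: Conical glass flask, 84 mm wide, 118 mm tall; loose bystander, origin at the centre of its underside.
- amber: Amber bottle with black cap, 68 mm wide, 135 mm tall; loose bystander, origin at the centre of its underside.
- jar: White jar, 60 mm wide, 75 mm tall; loose bystander, origin at the centre of its underside.
- clamp: Two-pronged stand clamp with a steel rod, lying on the bench, 170 mm long, 24 mm tall; loose bystander, origin at the centre of its underside.
- funnel: White funnel standing mouth down, 90 mm wide, 95 mm tall; loose bystander, origin at the centre of its underside.
- bosshead: Small aluminium clamp boss with a thumb screw, 75 mm long, 35 mm tall; loose bystander, origin at the centre of its underside.

How it is judged (in metres and radians):
On the way, in this order (a step that is already met when the one before it is completed fails the run):
1. the long pin is lifted clear of its hole in the rack (z of pin_tip in the frame of rack above 0.045 m), for 0.1 s.
2. the long pin stands in the upper knuckle, its tip at least 15 mm below the knuckle's top (z of pin_tip in the frame of upper_bore below -0.015 m and horizontal distance between pin_tip and upper_bore below 0.006 m), for 0.1 s.
At the end, for the whole second after the job is handed in: The long pin is through both knuckles: its tip at least 77 mm below the upper knuckle's top face (head down to within 3 mm), within 6 mm of the upper hole's axis, upright within 0.07 rad, at rest (z of pin_tip in the frame of upper_bore below -0.077 m and horizontal distance between pin_tip and upper_bore below 0.006 m and angle between pin_head's own z axis and vertical below 0.07 rad and linear speed of pin below 0.02 m/s); the robot touches nothing.
It fails at once if the glass tube is pressed with more than 4 N (contact force between tube and anything else above 4 N).
It fails at once if the short pin is pulled from the rack or moved by more than 20 mm (distance of shortpin_head from where it was at the start of the episode above 0.02 m).
It fails at once if a bystander is moved by more than 30 mm or knocked over (distance of any of beaker, flask, amber, jar, clamp, funnel, bosshead from where it was at the start of the episode above 0.03 m or angle between any of beaker, flask, amber, jar, clamp, funnel, bosshead's own z axis and vertical above 0.5 rad).
It also fails if it takes over 51 s, if anything falls off the work surface, if the arm or the gripper's body presses on something with over 40 N, if the wrist force passes 120 N, or if a joint passes its speed limit or range.

## Working session

There is one attempt and no reset: what is moved stays moved. The work goes in short steps, Python scripts to look and compute and a tool call to move; the robot and the scene stay as the last step left them, time stands still between calls to the robot, and variables do not carry over. Pictures are saved under pics/ and viewed, and the job is handed in when it is done.

Besides the shell and the picture viewer there is one more tool, called after "Request:" in YAML: its name, and indented under it one key for each argument. apply_moves: Moves the arm, as the interface text tells. Shifts and turns lie within -1 to 1; 1 stands for 100 mm of shift or 0.5 rad of turn. Its arguments: {"type":"object","properties":{"increments":{"type":"array"}},"required":["increments"]}

```bash
mkdir -p pics; cat > h.py <<'E'
import numpy as np, cv2
from bench import arm
def ray(p,uv):
    K=np.array([[p['fx'],0,p['cx']],[0,p['fy'],p['cy']],[0,0,1]])
    d=p.get('dist',None)
    if d is not None:
        x,y=cv2.undistortPoints(np.array([[uv]],float),K,np.array(d,float))[0,0]
    else:
        x=(uv[0]-p['cx'])/p['fx'];y=(uv[1]-p['cy'])/p['fy']
    T=np.array(p['pose']);v=T[:3,:3]@np.array([x,-y,-1.]);return T[:3,3],v/np.linalg.norm(v)
def atz(p,uv,z):
    o,v=ray(p,uv);return o+v*(z-o[2])/v[2]
def tri(obs):
    A=np.zeros((3,3));b=np.zeros(3)
    for p,uv in obs:
        o,v=ray(p,uv);M=np.eye(3)-np.outer(v,v);A+=M;b+=M@o
    X=np.linalg.solve(A,b)
    r=[np.linalg.norm((np.eye(3)-np.outer(v,v))@(X-o)) for o,v in [ray(p,uv) for p,uv in obs]]
    return X,r
def proj(p,X):
    T=np.array(p['pose']);c=T[:3,:3].T@(np.array(X)-T[:3,3])
    return p['cx']+p['fx']*c[0]/-c[2], p['cy']+p['fy']*(-c[1])/-c[2]
def save(p,n): cv2.imwrite('pics/'+n,p['img'][:,:,::-1])
E
python3 - <<'E'
from h import *
np.set_printoptions(precision=1,suppress=True)
P={}
for n in ['scene','side','wrist']:
    p=arm.get_image(n);P[n]=p;save(p,n+'0.png');print(n,[k for k in p if k not in('img','pose')],p['fx'],p['cx'],p['cy'],np.array(p['pose'])[:3,3])
    for l in ['pin_head','pin_tip','shortpin_head','rack','fixture','upper_bore','lower_mark','tube']:
        print(l,[(np.round(m['at'],1),round(m['conf'],2)) for m in arm.mark_of(l,p)[:3]])
print(arm.read_state())
E
```

```text
scene ['fx', 'fy', 'cx', 'cy', 'shot'] 500.983912085063 324.11926301460346 197.74283035803083 [1565.1 -301.4 1295.5]
pin_head [(array([214.4, 227.3]), 0.54), (array([386.2, 170.9]), 0.26)]
pin_tip [(array([219.6, 247.9]), 0.61)]
shortpin_head [(array([242. , 223.6]), 0.48)]
rack [(array([227.2, 245.6]), 0.59)]
fixture [(array([342.8, 211.8]), 0.78)]
upper_bore [(array([350.5, 192.9]), 0.59)]
lower_mark [(array([343.6, 194.4]), 0.76)]
tube [(array([357.7, 243.1]), 0.78)]
side ['fx', 'fy', 'cx', 'cy', 'shot'] 444.16578916717964 319.0447882064108 197.85785460059563 [ 288.3 -758.5  858. ]
pin_head [(array([381.9, 318. ]), 0.76)]
pin_tip [(array([292.3, 282.1]), 0.61), (array([380.8, 339.8]), 0.6)]
shortpin_head [(array([356. , 293.1]), 0.76)]
rack [(array([368.2, 330.5]), 0.91)]
fixture [(array([306. , 204.3]), 0.75)]
upper_bore [(array([299.7, 171.7]), 0.84)]
lower_mark [(array([303.5, 187.3]), 0.69)]
tube [(array([352.3, 195.3]), 0.79)]
wrist ['fx', 'fy', 'cx', 'cy', 'shot'] 309.574179686583 317.00223946242323 198.99793234950783 [304.9 550.5 373.8]
pin_head []
pin_tip []
shortpin_head []
rack []
fixture []
upper_bore []
lower_mark []
tube []
{'clock': 1.35, 'joints': array([ 1.4,  0.4,  0. , -0. , -1.2, -0.3]), 'joint_vel': array([ 0.,  0., -0., -0.,  0., -0.]), 'joint_efforts': array([ -0. , -39.2,  18.9,   4.2,  -0. ,  -0. ]), 'position': array([238.6, 577.6, 303.9]), 'ee_rot': array([ 1. , -0.2, -0. ,  0. ]), 'contact_force': array([-0.1,  0.3, -0.9]), 'wrist_torque': array([-0., -0., -0.]), 'gripper_width': 85.1947422448897}
```

View pics/scene0.png

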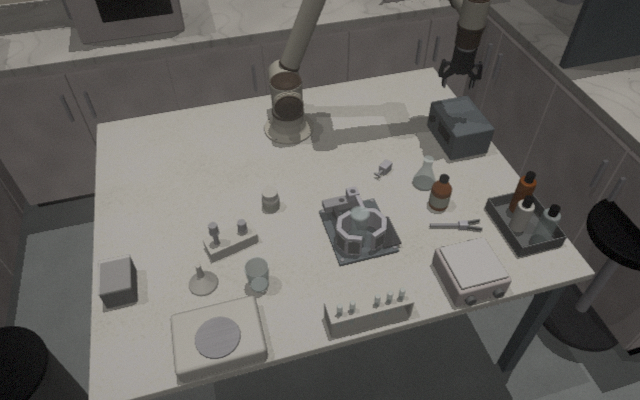

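View pics/side0.png

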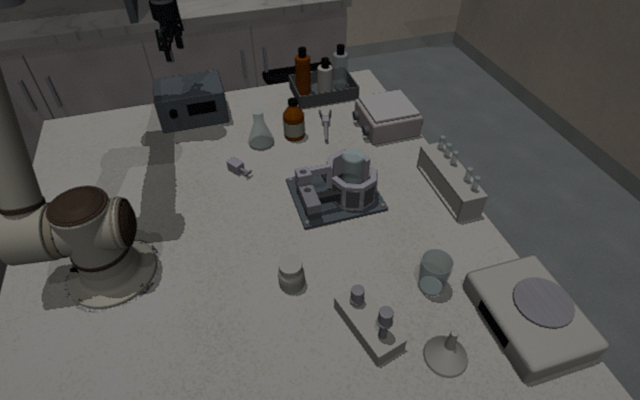

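```bash
cat > pk.py <<'E'
E
python3 - <<'E'
from h import *
import pickle
np.set_printoptions(precision=1,suppress=True)
P={n:arm.get_image(n) for n in ['scene','side']}
pickle.dump(P,open('P0.pkl','wb'))
s,d=P['scene'],P['side']
for l,a,b in [('head',(214.4,227.3),(381.9,318)),('tip',(219.6,247.9),(380.8,339.8)),('short',(242,223.6),(356,293.1)),('rack',(227.2,245.6),(368.2,330.5)),('fix',(342.8,211.8),(306,204.3)),('ub',(350.5,192.9),(299.7,171.7)),('lm',(343.6,194.4),(303.5,187.3)),('tube',(357.7,243.1),(352.3,195.3))]:
    print(l,*tri([(s,a),(d,b)]))
print('head z116',atz(s,(214.4,227.3),108),atz(d,(381.9,318),108))
print('ub',atz(s,(350.5,192.9),105),atz(d,(299.7,171.7),105))
for n in P:
  for f,c,r in [((a),*b) for a,b in ([('pin',(228,238)),('jaw',(345,200))] if n=='scene' else [('pin',(368,310)),('jaw',(305,190))])]:
    im=P[n]['img'][r-50:r+50,c-65:c+65,::-1]
    cv2.imwrite(f'pics/{n}_{f}.png',cv2.resize(im,None,fx=6,fy=6,interpolation=cv2.INTER_CUBIC))
E
```

```text
head [ 529.3 -355.8  102.9] [np.float64(2.788020180414947), np.float64(2.7880201804149913)]
tip [ 537.6 -354.2   10. ] [np.float64(1.4610427764182736), np.float64(1.461042776418224)]
short [ 510.7 -269.9   71.6] [np.float64(1.8363807692506708), np.float64(1.8363807692507146)]
rack [ 524.6 -326.1    0.2] [np.float64(2.7251624186729755), np.float64(2.7251624186729777)]
fix [498.6  73.3   9.1] [np.float64(0.6921165149090719), np.float64(0.692116514909037)]
ub [495.3 101.2  98.1] [np.float64(5.944356258060828), np.float64(5.944356258060842)]
lm [490.2  73.6  80. ] [np.float64(5.104468059001746), np.float64(5.104468059001975)]
tube [634.4  80.6  -0.7] [np.float64(0.7034634504698396), np.float64(0.7034634504697301)]
head z116 [ 531.8 -353.2  108. ] [ 528.5 -361.3  108. ]
ub [507.3  93.9 105. ] [491.7 101.4 105. ]
```

View pics/scene_jaw.png

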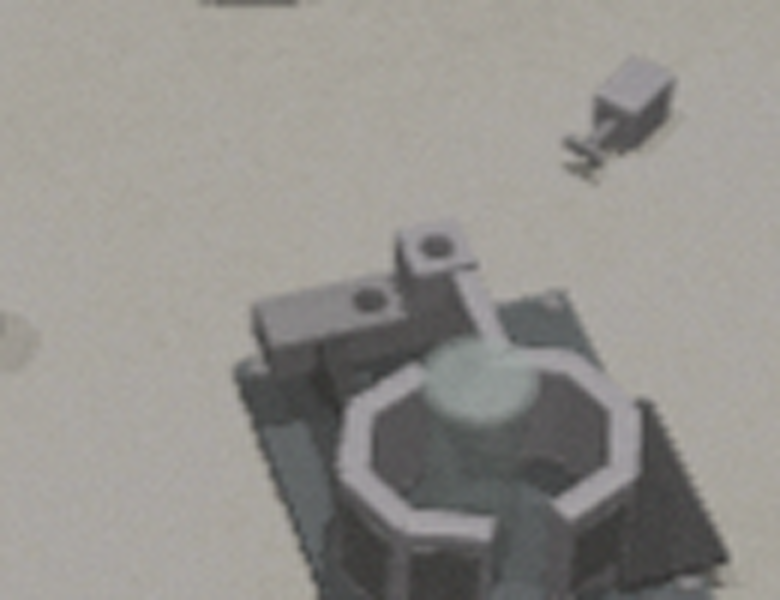

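View pics/side_jaw.png

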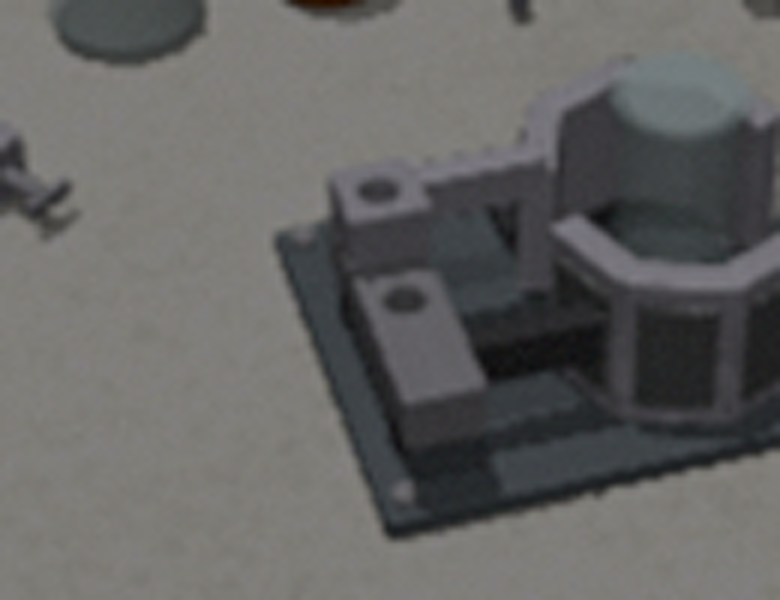

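View pics/side_pin.png

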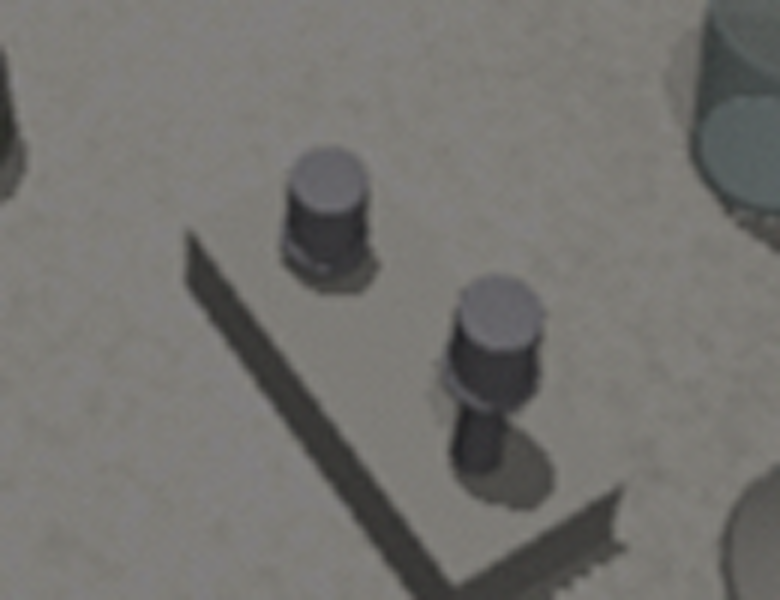

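View pics/scene_pin.png

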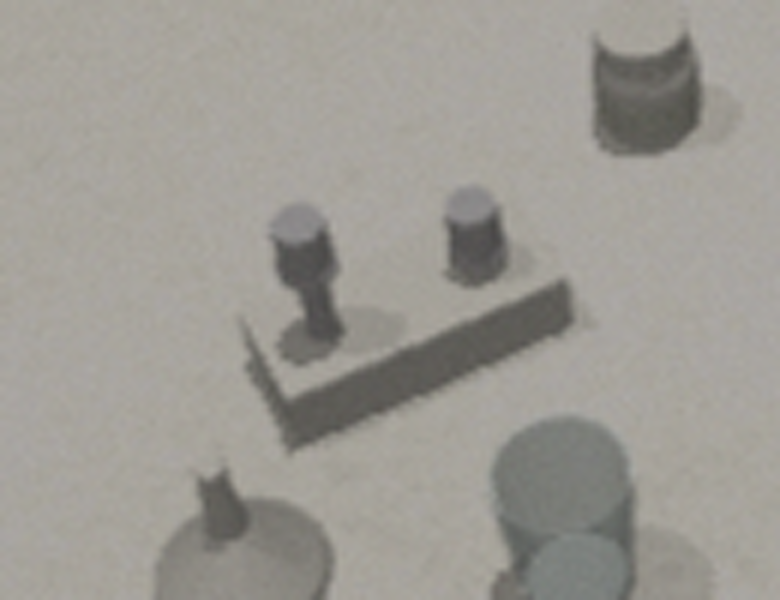

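```bash
python3 - <<'E'
from h import *
import pickle
np.set_printoptions(precision=1,suppress=True)
P=pickle.load(open('P0.pkl','rb'))
s,d=P['scene'],P['side']
def c(x,y,ox,oy): return (ox+(x+.5)/6-.5,oy+(y+.5)/6-.5)
S=lambda x,y:c(x,y,280,150); D=lambda x,y:c(x,y,240,140)
SP=lambda x,y:c(x,y,163,188); DP=lambda x,y:c(x,y,303,260)
for l,a,b,z in [('upper',S(437,246),D(378,190),105),('lower',S(370,299),D(405,298),73),('head',SP(300,222),DP(501,312),126),('short',SP(470,204),DP(329,180),86),
 ('platecorner',S(555,300),D(300,232),12),('shankbase',SP(321,335),DP(477,465),40),
 ]:
    print(l,*tri([(s,a),(d,b)]),atz(s,a,z)[:2],atz(d,b,z)[:2])
# lower bar corners
for n,q in [('L',(255,300)),('R',(385,277))]: print(n,atz(s,S(*q),73))
for n,q in [('far',(357,278)),('nl',(405,400)),('nr',(486,382)),('fr',(435,270))]: print('side',n,atz(d,D(*q),73))
print('plate',[atz(d,D(*q),12)[:2] for q in [(278,240),(390,530)]])
for im,nm in ((s,'scene'),(d,'side')):
  for l in ['beaker','flask','amber','jar','clamp','funnel','bosshead']:
    m=arm.mark_of(l,im) if 0 else []
E
```

```text
upper [499.3 102.7 104.3] [np.float64(0.8116732412364308), np.float64(0.8116732412364895)] [499.1 103.2] [499.4 100.9]
lower [500.   64.8  73.6] [np.float64(0.8574864413699985), np.float64(0.8574864413699912)] [498.7  65.7] [500.4  64.3]
head [ 535.4 -357.9  124.7] [np.float64(1.8968692081815428), np.float64(1.8968692081813852)] [ 535.2 -356.3] [ 535.5 -360.6]
short [ 512.8 -271.7   85.2] [np.float64(1.2894560324332278), np.float64(1.289456032433266)] [ 512.6 -270.7] [ 513.  -273.6]
platecorner [480.3 184.7  16. ] [np.float64(0.7549932706889941), np.float64(0.7549932706890381)] [476.1 186.9] [481.4 188.2]
shankbase [ 535.5 -361.2   33.7] [np.float64(1.0788573563012847), np.float64(1.078857356301318)] [ 539.9 -359.9] [ 534.  -365.2]
L [481.7   4.4  73. ]
R [485.1  78.8  73. ]
side far [483.9  83.   73. ]
side nl [483.3   4.1  73. ]
side nr [518.7   4.2  73. ]
side fr [517.9  77.8  73. ]
plate [array([469.9, 185.8]), array([470.9, -10.6])]
```

```bash
python3 - <<'E'
from h import *
from scipy.spatial.transform import Rotation as R
np.set_printoptions(precision=3,suppress=True)
q=arm.read_state()['ee_rot'];print(q);print(R.from_quat(q).as_matrix())
S={}
P={n:arm.get_image(n) for n in ['scene','side']}
for l in ['beaker','flask','amber','jar','clamp','funnel','bosshead']:
  o=[]
  for n in P:
    m=arm.mark_of(l,P[n])
    if m: o.append((P[n],m[0]['at']))
  print(l,[atz(p,a,0)[:2].round(0) for p,a in o])
print(arm.read_state()['clock'])
E
```

```text
[ 0.981 -0.195 -0.    -0.   ]
[[ 0.924 -0.382 -0.   ]
 [-0.382 -0.924  0.   ]
 [-0.    -0.    -1.   ]]
beaker [array([ 698., -259.]), array([ 701., -272.])]
flask [array([ 432., -358.]), array([430., 401.])]
amber [array([552., 416.]), array([553., 397.])]
jar [array([ 387., -163.]), array([ 402., -157.])]
clamp [array([664., 417.]), array([667., 410.])]
funnel [array([ 645., -426.]), array([ 652., -426.])]
bosshead [array([349., 283.]), array([337., 297.])]
2.25
```

Request:
apply_moves:
  increments:
    - [[0.84, 1, 0, 0, 0, -0.784, 1], [0.84, 1, 0, 0, 0, -0.784, 1], [0.84, 1, 0, 0, 0, -0.784, 1]]

```text
clock: 2.55
position: [278.4, 450.4, 303.9]
ee_rot: [1.0, 0.002, -0.0, 0.0]
contact_force: [0.6, 0.4, 0.6]
gripper_width: 85.2
```

Request:
apply_moves:
  increments:
    - [[0.3, 0.5, 0, 0, 0, 0, 1], [0.6, 1, 0, 0, 0, 0, 1], [0.6, 1, 0, 0, 0, 0, 1]]

```text
clock: 2.85
position: [339.0, 349.8, 304.3]
ee_rot: [1.0, -0.001, -0.0, 0.0]
contact_force: [-0.1, 1.1, -0.1]
gripper_width: 85.6
```

Request:
apply_moves:
  increments:
    - [[0.3, 0.4, 0, 0, 0, 0, 1], [0.6, 0.8, 0, 0, 0, 0, 1], [0.6, 1, 0, 0, 0, 0, 1]]

```text
clock: 3.15
position: [400.0, 251.2, 304.0]
ee_rot: [1.0, -0.002, 0.0, 0.0]
contact_force: [-0.4, 0.4, -1.0]
gripper_width: 85.2
```

Request:
apply_moves:
  increments:
    - [[0.1, 0.5, 0, 0, 0, 0, 1], [0.2, 1, 0, 0, 0, 0, 1], [0.2, 1, 0, 0, 0, 0, 1]]

```text
clock: 3.45
position: [417.8, 149.4, 304.0]
ee_rot: [1.0, -0.003, -0.0, 0.0]
contact_force: [0.6, 1.0, -0.3]
gripper_width: 85.4
```

Request:
apply_moves:
  increments:
    - [[0.1, 0.4, 0, 0, 0, 0, 1], [0.2, 0.8, 0, 0, 0, 0, 1], [0.2, 0.8, 0, 0, 0, 0, 1]]

```text
clock: 3.75
position: [438.4, 70.9, 304.0]
ee_rot: [1.0, -0.002, -0.0, 0.0]
contact_force: [0.4, 1.0, 0.2]
gripper_width: 85.5
```

```bash
python3 - <<'E'
from h import *
np.set_printoptions(precision=2,suppress=True)
p=arm.get_image('wrist');save(p,'w1.png');print(p['pose'])
import pickle;pickle.dump(p,open('w1.pkl','wb'))
for l,z in [('upper_bore',105),('lower_mark',73),('fixture',0),('tube',0)]:
    print(l,[(m['at'],m['conf'],atz(p,m['at'],z)) for m in arm.mark_of(l,p)[:2]])
E
```

```text
[[ -0.     0.96   0.28 510.18]
 [ -1.    -0.    -0.    70.87]
 [  0.    -0.28   0.96 373.8 ]
 [  0.     0.     0.     1.  ]]
upper_bore [([281.4, 122.4], 0.58, array([498.29, 100.81, 105.  ]))]
lower_mark [([307.5, 120.3], 0.64, array([498.71,  79.71,  73.  ]))]
fixture [([24.0, 74.9], 0.65, array([546.53, 400.26,   0.  ])), ([311.5, 120.5], 0.62, array([495.69,  77.17,   0.  ]))]
tube []
```

View pics/w1.png

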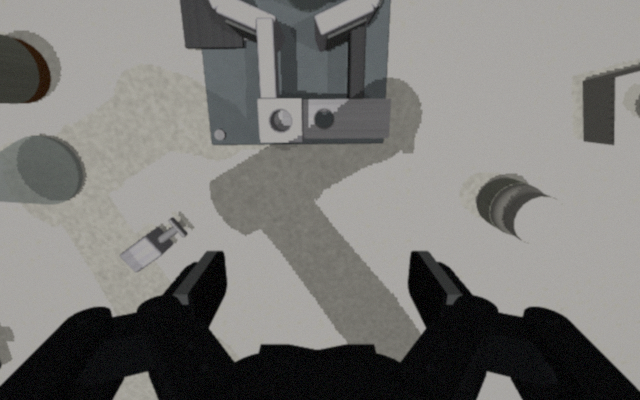

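Request:
apply_moves:
  increments:
    - [[0.05, 0.5, 0, 0, 0, 0, 1], [0.1, 1, 0, 0, 0, 0, 1], [0.1, 1, 0, 0, 0, 0, 1]]

```text
clock: 4.3
position: [448.1, -29.3, 303.8]
ee_rot: [1.0, -0.002, -0.0, 0.0]
contact_force: [-0.3, 0.6, -0.6]
gripper_width: 85.5
```

Request:
apply_moves:
  increments:
    - [[0.05, 0.5, 0, 0, 0, 0, 1], [0.1, 1, 0, 0, 0, 0, 1], [0.1, 1, 0, 0, 0, 0, 1]]

```text
clock: 4.6
position: [458.7, -129.4, 303.7]
ee_rot: [1.0, -0.002, -0.0, 0.0]
contact_force: [-0.2, -0.4, -0.5]
gripper_width: 85.4
```

Request:
apply_moves:
  increments:
    - [[0.05, 0.5, 0, 0, 0, 0, 1], [0.1, 1, 0, 0, 0, 0, 1], [0.1, 1, 0, 0, 0, 0, 1]]

```text
clock: 4.9
position: [469.2, -229.2, 303.4]
ee_rot: [1.0, -0.002, -0.0, 0.0]
contact_force: [-0.2, 1.3, -0.5]
gripper_width: 85.4
```

Request:
apply_moves:
  increments:
    - [[0.05, 0.5, 0, 0, 0, 0, 1], [0.1, 1, 0, 0, 0, 0, 1], [0.1, 1, 0, 0, 0, 0, 1], [0.1, 1, 0, 0, 0, 0, 1]]

```text
clock: 5.3
position: [478.9, -325.9, 303.1]
ee_rot: [1.0, 0.0, -0.001, -0.0]
contact_force: [-0.6, 1.5, 0.5]
gripper_width: 85.2
```

```bash
python3 - <<'E'
from h import *
import pickle
np.set_printoptions(precision=2,suppress=True)
w=pickle.load(open('w1.pkl','rb'));print('upper',atz(w,(282,120),105),'lower',atz(w,(324.5,117.5),73))
p=arm.get_image('wrist');save(p,'w2.png')
pickle.dump(p,open('w2.pkl','wb'))
for l,z in [('pin_head',108),('shortpin_head',68),('rack',0)]:
    print(l,[(m['at'],m['conf'],atz(p,m['at'],z)) for m in arm.mark_of(l,p)[:2]])
print(arm.read_state()['position'])
E
```

```text
upper [500.25 100.24 105.  ] lower [501.21  63.7   73.  ]
pin_head [([356.7, 126.5], 0.72, array([ 535.37, -358.67,  108.  ]))]
shortpin_head [([262.4, 146.3], 0.86, array([ 514.06, -272.14,   68.  ]))]
rack []
[ 478.67 -325.05  304.24]
```

View pics/w2.png

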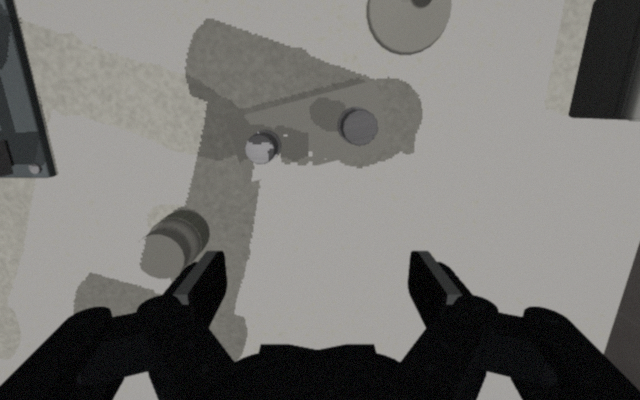

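Request:
apply_moves:
  increments:
    - [[0.3, 0.18, 0, 0, 0, 0, 1], [0.567, 0.336, 0.2, 0, 0, 0, 1], [0.567, 0.336, 0.5, 0, 0, 0, 1], [0.567, 0.336, 0.6, 0, 0, 0, 1], [0.567, 0.336, 0.6, 0, 0, 0, 1]]

```text
clock: 6.0
position: [534.3, -359.1, 242.4]
ee_rot: [1.0, 0.001, -0.002, -0.001]
contact_force: [-1.6, -0.2, -0.4]
gripper_width: 85.1
```

```bash
python3 - <<'E'
from h import *
import pickle
np.set_printoptions(precision=2,suppress=True)
p=pickle.load(open('w2.pkl','rb'));print('top',atz(p,(360,127),126))
p=arm.get_image('wrist');save(p,'w3.png')
for l,z in [('pin_head',108),('shortpin_head',68)]:
    print(l,[(m['at'],m['conf'],atz(p,m['at'],z)) for m in arm.mark_of(l,p)[:2]])
print(arm.read_state()['position'])
E
```

```text
top [ 536.04 -359.01  126.  ]
pin_head [([318.0, 213.5], 0.85, array([ 534.71, -359.39,  108.  ]))]
shortpin_head [([213.3, 219.3], 0.65, array([ 515.27, -271.64,   68.  ]))]
[ 535.41 -360.24  246.12]
```

View pics/w3.png

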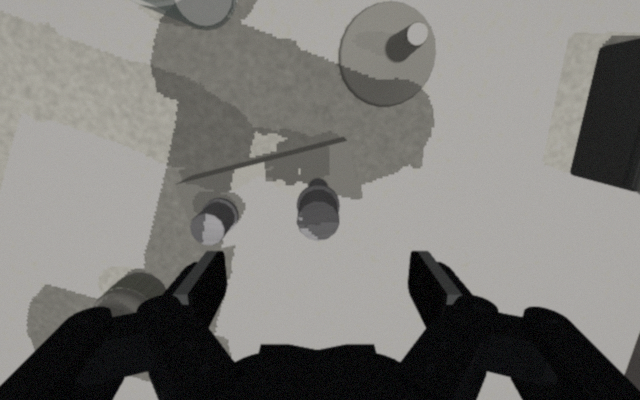

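Request:
apply_moves:
  increments:
    - [[0, -0.01, 0.4, 0, 0, 0, 1], [0, -0.01, 0.7, 0, 0, 0, 1], [0, -0.01, 0.8, 0, 0, 0, 1], [0, -0.01, 0.8, 0, 0, 0, 1], [0, -0.01, 0.8, 0, 0, 0, 1]]

```text
clock: 6.65
position: [536.0, -360.0, 166.2]
ee_rot: [1.0, 0.0, 0.002, 0.001]
contact_force: [0.3, 0.5, 0.1]
gripper_width: 85.3
```

```bash
python3 - <<'E'
from h import *
np.set_printoptions(precision=2,suppress=True)
p=arm.get_image('wrist');save(p,'w4.png')
print(arm.read_state()['position'],arm.read_state()['contact_force'])
E
```

```text
[ 536.1  -360.    166.46] [0.56 0.19 0.05]
```

View pics/w4.png

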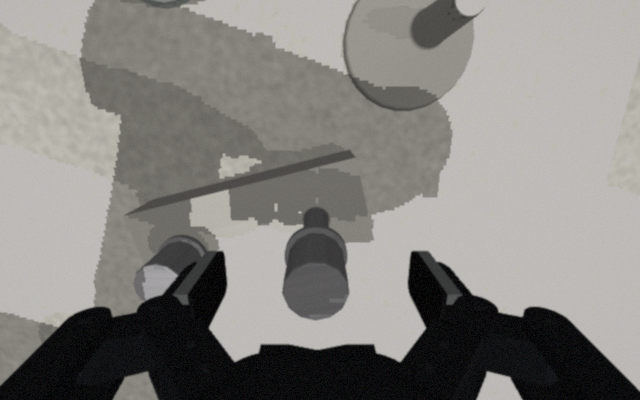

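Request:
apply_moves:
  increments:
    - [[-0.01, 0, 0, 0, 0, 0, -1], [-0.01, 0, 0, 0, 0, 0, -1], [-0.01, 0, 0, 0, 0, 0, -1], [-0.01, 0, 0, 0, 0, 0, -1], [-0.01, 0, 0, 0, 0, 0, -1], [-0.01, 0, 0, 0, 0, 0, -1], [-0.01, 0, 0, 0, 0, 0, -1], [-0.01, 0, 0, 0, 0, 0, -1]]

```text
clock: 7.5
position: [534.3, -359.6, 164.8]
ee_rot: [1.0, 0.0, 0.001, 0.0]
contact_force: [-0.6, 0.2, 5.6]
gripper_width: 26.5
```

Request:
apply_moves:
  increments:
    - [[0, 0, -0.2, 0, 0, 0, -1], [0, 0, -0.5, 0, 0, 0, -1], [0, 0, -0.9, 0, 0, 0, -1], [0, 0, -1, 0, 0, 0, -1], [0, 0, -1, 0, 0, 0, -1]]

```text
clock: 8.0
position: [534.2, -359.4, 264.9]
ee_rot: [1.0, -0.0, 0.001, 0.0]
contact_force: [0.2, -0.7, -1.7]
gripper_width: 27.0
```

```bash
python3 - <<'E'
from h import *
np.set_printoptions(precision=2,suppress=True)
p=arm.get_image('wrist');save(p,'w5.png')
st=arm.read_state();print(st['position'],st['contact_force'],st['wrist_torque'],st['gripper_width'])
P={}
for n in ('scene','side'):
    P[n]=arm.get_image(n);save(P[n],n+'5.png')
s,d=P['scene'],P['side']
T=st['position'];c=proj(s,[T[0],T[1],T[2]-110]);e=proj(d,[T[0],T[1],T[2]-110])
for n,q in (('scene',c),('side',e)):
    x,y=int(q[0]),int(q[1]);im=P[n]['img'][max(y-50,0):y+50,x-65:x+65,::-1];print(n,x-65,max(y-50,0))
    cv2.imwrite(f'pics/{n}_5c.png',cv2.resize(im,None,fx=5,fy=5,interpolation=cv2.INTER_CUBIC))
E
```

```text
[ 533.47 -358.94  262.81] [-0.44  0.1  -2.19] [0.03 0.03 0.01] 26.939108482776557
scene 145 168
side 321 253
```

View pics/w5.png

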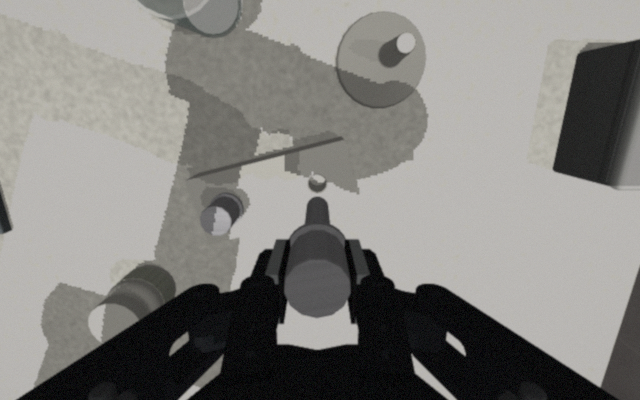

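View pics/side_5c.png

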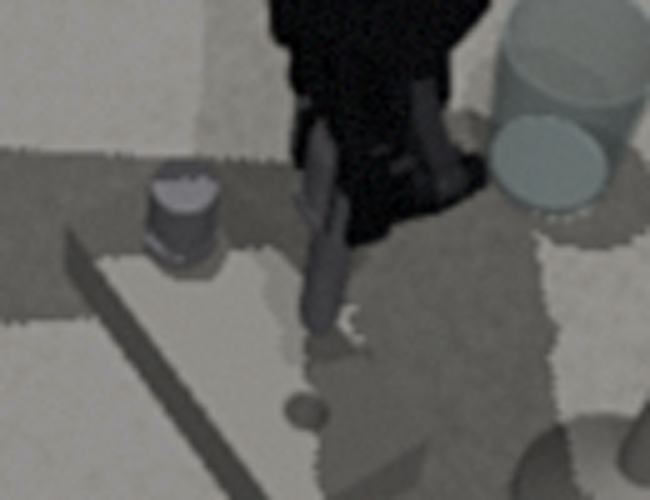

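View pics/scene_5c.png

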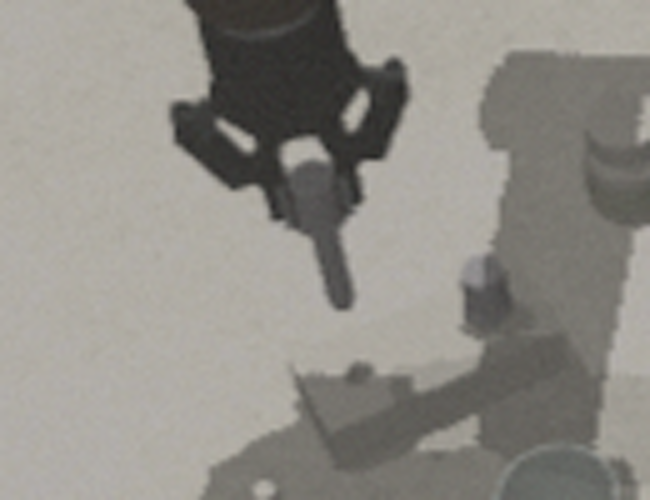

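Request:
apply_moves:
  increments:
    - [[0, 0, -0.3, 0, 0, 0, -1], [-0.05, -0.4, -0.4, 0, 0, 0, -1], [-0.08, -0.9, -0.4, 0, 0, 0, -1], [-0.08, -1, -0.4, 0, 0, 0, -1]]

```text
clock: 8.55
position: [524.7, -255.9, 302.2]
ee_rot: [1.0, 0.001, -0.002, -0.001]
contact_force: [0.4, -1.1, -1.3]
gripper_width: 26.7
```

Request:
apply_moves:
  increments:
    - [[-0.04, -0.5, 0, 0, 0, 0, -1], [-0.08, -1, 0, 0, 0, 0, -1], [-0.08, -1, 0, 0, 0, 0, -1]]

```text
clock: 8.85
position: [516.9, -155.2, 302.2]
ee_rot: [1.0, 0.003, -0.002, -0.001]
contact_force: [0.3, -0.4, -0.9]
gripper_width: 27.2
```

Request:
apply_moves:
  increments:
    - [[-0.04, -0.5, 0, 0, 0, 0, -1], [-0.08, -1, 0, 0, 0, 0, -1], [-0.08, -1, 0, 0, 0, 0, -1]]

```text
clock: 9.15
position: [509.2, -55.6, 302.4]
ee_rot: [1.0, 0.003, -0.001, -0.0]
contact_force: [0.3, -1.2, -1.2]
gripper_width: 26.5
```

Request:
apply_moves:
  increments:
    - [[-0.04, -0.5, 0, 0, 0, 0, -1], [-0.08, -1, 0, 0, 0, 0, -1], [-0.08, -1, 0, 0, 0, 0, -1], [-0.08, -1, 0, 0, 0, 0, -1]]

```text
clock: 9.55
position: [501.6, 41.1, 302.6]
ee_rot: [1.0, 0.001, -0.001, 0.001]
contact_force: [0.2, 0.1, -1.9]
gripper_width: 26.9
```

Request:
apply_moves:
  increments:
    - [[-0.01, -0.4, 0, 0, 0, 0, -1], [-0.016, -0.6, 0, 0, 0, 0, -1], [-0.016, -0.6, 0.1, 0, 0, 0, -1], [-0.016, -0.6, 0.2, 0, 0, 0, -1], [-0.016, -0.6, 0.2, 0, 0, 0, -1]]

```text
clock: 10.05
position: [499.2, 98.7, 281.3]
ee_rot: [1.0, -0.001, -0.003, 0.001]
contact_force: [-0.5, 0.1, -2.4]
gripper_width: 26.9
```

```bash
cat > look.py <<'E'
from h import *
import sys
np.set_printoptions(precision=2,suppress=True)
tag=sys.argv[1]
st=arm.read_state();T=st['position'];print(st['clock'],T,st['ee_rot'],st['contact_force'],st['wrist_torque'],st['gripper_width'])
tiles=[]
for n in ('scene','side','wrist'):
    p=arm.get_image(n)
    if n=='wrist': x,y=318,170;k=4;w,h=75,75
    else:
        q=proj(p,[T[0],T[1],120]);x,y=int(q[0]),int(q[1]);k=5;w,h=60,45
        if n=='side': y+=0
    x0,y0=max(x-w,0),max(y-h,0)
    im=p['img'][y0:y+h,x0:x+w,::-1];print(n,x0,y0,k)
    cv2.imwrite(f'pics/{n}_{tag}.png',cv2.resize(im,None,fx=k,fy=k,interpolation=cv2.INTER_CUBIC))
    import pickle;pickle.dump(p,open(f'{n}_{tag}.pkl','wb'))
E
python3 look.py 6
```

```text
10.05 [499.23  98.72 281.29] [ 1. -0. -0.  0.] [-0.54  0.09 -2.4 ] [-0.03  0.02  0.03] 26.94208817086756
scene 291 142 5
side 242 122 5
wrist 243 95 4
```

View pics/wrist_6.png

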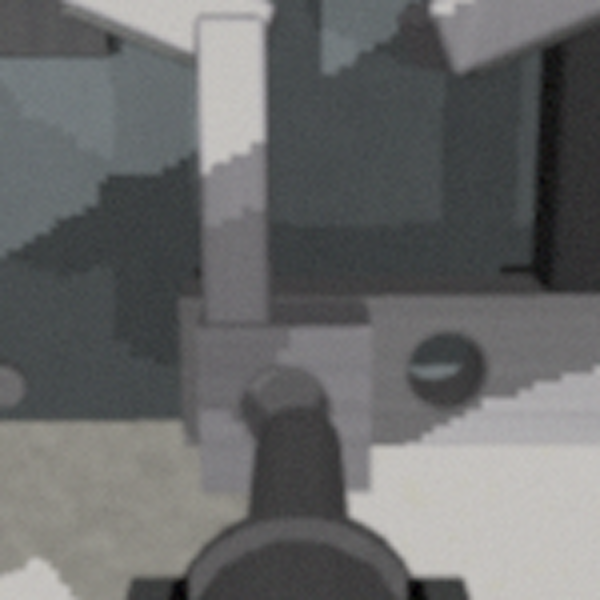

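View pics/side_6.png

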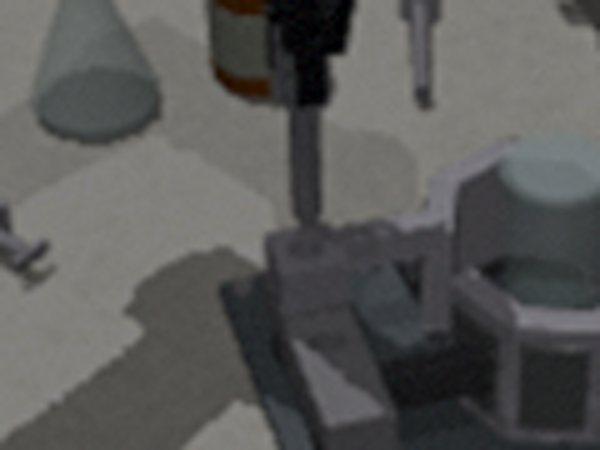

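View pics/scene_6.png

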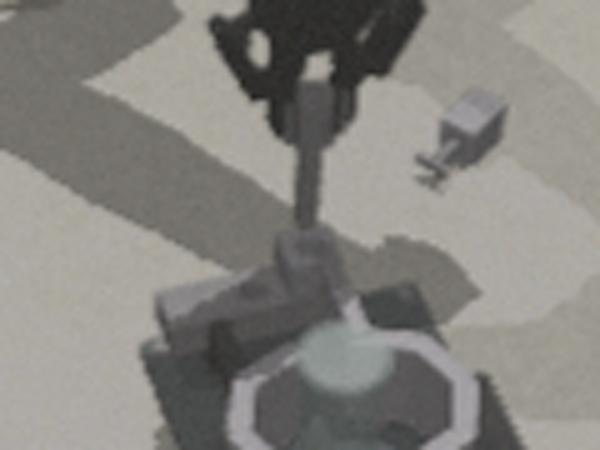

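```bash
cat > f6.py <<'E'
E
python3 - <<'E'
from h import *
import pickle
np.set_printoptions(precision=2,suppress=True)
p=pickle.load(open('wrist_6.pkl','rb'))
c=lambda x,y:(243+(x+.5)/4-.5,95+(y+.5)/4-.5)
for q in [(200,325),(370,325),(370,490),(202,490),(285,398)]: print(q,atz(p,c(*q),105))
print('lower hole',atz(p,c(447,372),73))
for z in (125,130): print('shank L/R at row 430?',[proj(p,[x,y,z]) for x,y in [(499.2,98.7),(499.2,90.7),(499.2,106.7)]])
import cv2
print([( (u-243)*4,(v-95)*4) for u,v in [proj(p,[499.2,98.7,125]),proj(p,[499.2,98.7,205])]])
E
```

```text
(200, 325) [518.2  119.13 105.  ]
(370, 325) [518.16  84.39 105.  ]
(370, 490) [482.36  83.82 105.  ]
(202, 490) [482.41 119.53 105.  ]
(285, 398) [502.69 101.81 105.  ]
lower hole [499.99  64.29  73.  ]
shank L/R at row 430? [(np.float64(317.7073382207567), np.float64(205.44539134185337)), (np.float64(328.057208699603), np.float64(205.43307477978072)), (np.float64(307.3566925295716), np.float64(205.4577088264449))]
shank L/R at row 430? [(np.float64(317.73103150074985), np.float64(207.45576478817108)), (np.float64(328.2924617745924), np.float64(207.44311964205173)), (np.float64(307.16879399741373), np.float64(207.46841090078215))]
[(np.float64(298.8293528830268), np.float64(441.78156536741346)), (np.float64(301.0162942907946), np.float64(627.3434181838801))]
```

```bash
python3 - <<'E'
from h import *
st=arm.read_state();print(st['clock'],st['position'],st['ee_rot'],st['contact_force'],st['joint_vel'].round(3))
p=arm.get_image('wrist')
E
```

```text
10.2 [500.42348007  99.54522688 283.77529471] [ 9.99999757e-01 -6.23322528e-04 -1.56952420e-04  2.68688744e-04] [ 0.37921307 -0.05010426 -1.35830018] [ 0.007 -0.007  0.01   0.     0.    -0.   ]
```

Request:
apply_moves:
  increments:
    - [[0, -0.017, 0.05, 0, 0, 0, -1], [0, -0.017, 0.12, 0, 0, 0, -1], [0, -0.017, 0.18, 0, 0, 0, -1], [0, -0.017, 0.22, 0, 0, 0, -1], [0, -0.017, 0.25, 0, 0, 0, -1], [0, -0.017, 0.28, 0, 0, 0, -1]]

```text
clock: 10.85
position: [500.3, 102.3, 255.6]
ee_rot: [1.0, 0.0, -0.0, 0.0]
contact_force: [-0.2, -0.1, -1.4]
gripper_width: 27.1
```

```bash
python3 look.py 7;python3 -c "
from h import *
for i in range(3): arm.get_image('wrist');s=arm.read_state();print(s['position'],s['contact_force'])"
```

```text
10.85 [500.3  102.32 255.62] [ 1.  0. -0.  0.] [-0.22 -0.07 -1.36] [0.   0.02 0.06] 27.098321710635695
scene 292 142 5
side 242 121 5
wrist 243 95 4
[500.3366071  102.32178041 255.98523301] [-0.17073008  0.59405688 -1.41280516]
[500.38819596 102.33921887 256.13261588] [ 0.74579034 -1.18876642 -1.47498705]
[500.37940889 102.33915929 256.13968525] [ 1.26557662  0.25951341 -1.91099404]
```

View pics/wrist_7.png

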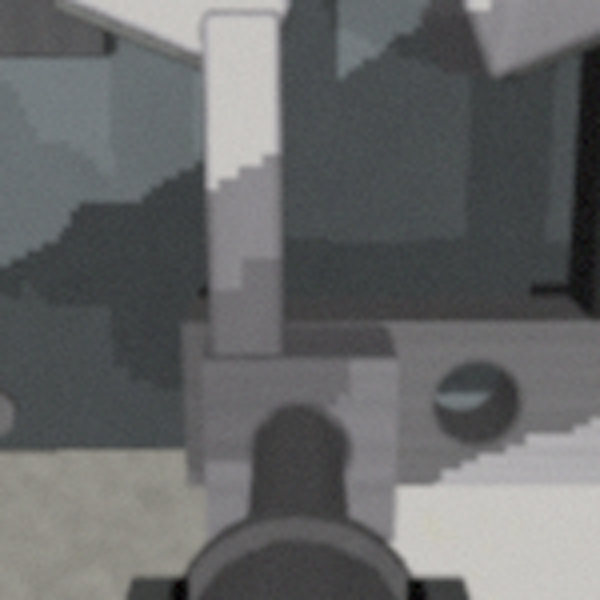

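View pics/side_7.png

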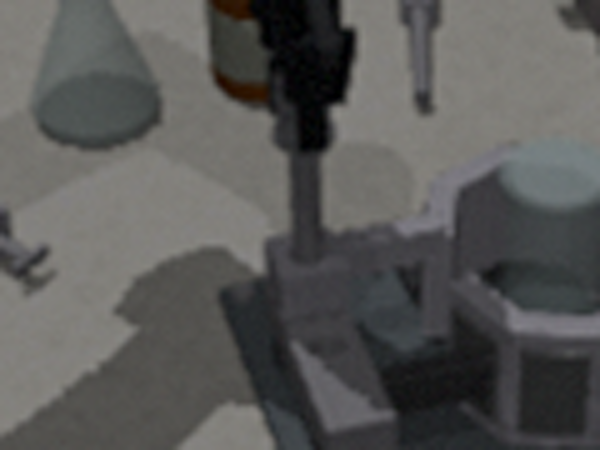

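Request:
apply_moves:
  increments:
    - [[0, 0, 0.04, 0, 0, 0, -1], [0, 0, 0.08, 0, 0, 0, -1], [0, 0, 0.12, 0, 0, 0, -1], [0, 0, 0.16, 0, 0, 0, -1], [0, 0, 0.18, 0, 0, 0, -1], [0, 0, 0.18, 0, 0, 0, -1]]

```text
clock: 11.75
position: [499.9, 102.1, 237.2]
ee_rot: [1.0, 0.0, -0.001, 0.0]
contact_force: [-0.9, -1.2, -3.0]
gripper_width: 26.7
```

Request:
apply_moves:
  increments:
    - [[0, 0.04, 0, 0, 0, 0, -1], [0, 0.09, 0, 0, 0, 0, -1], [0, 0.14, 0, 0, 0, 0, -1], [0, 0.19, 0, 0, 0, 0, -1], [0, 0.24, 0, 0, 0, 0, -1], [0, 0.28, 0, 0, 0, 0, -1], [0, 0.32, 0, 0, 0, 0, -1], [0, 0.35, 0, 0, 0, 0, -1], [0, 0.37, 0, 0, 0, 0, -1], [0, 0.37, 0, 0, 0, 0, -1]]

```text
clock: 12.75
position: [500.1, 64.8, 237.9]
ee_rot: [1.0, 0.0, -0.0, 0.0]
contact_force: [-2.0, 0.3, -3.1]
gripper_width: 26.9
```

```bash
python3 look.py 8;python3 -c "
from h import *
for i in range(3): arm.get_image('wrist');s=arm.read_state();print(s['position'],s['contact_force'],s['wrist_torque'])"
```

```text
12.75 [500.15  64.8  237.92] [ 1.  0. -0.  0.] [-2.01  0.26 -3.1 ] [ 0.3   0.79 -0.04] 26.868822949044585
scene 281 144 5
side 246 130 5
wrist 243 95 4
[500.22272936  65.05774094 238.04991452] [-1.96671351 -0.63220834 -3.18430156] [0.03328632 0.81260036 0.00674539]
[500.23780004  65.09989254 238.06883619] [-2.34933716  0.10818135 -1.85697246] [-0.04241595  0.76395243 -0.05867991]
[500.25698895  65.10508254 238.07831985] [-1.66124244 -0.37017214 -1.66007602] [-0.09929651  0.73848784 -0.01950954]
```

View pics/wrist_8.png

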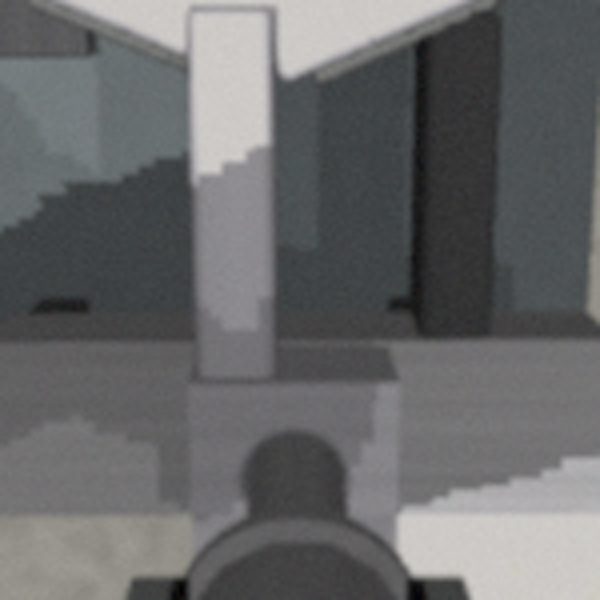

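View pics/side_8.png

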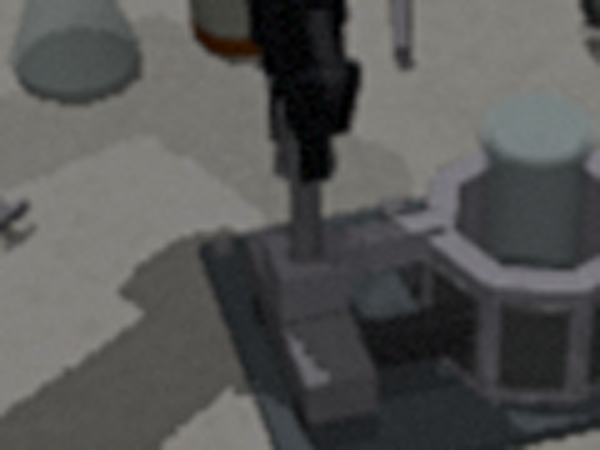

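Request:
apply_moves:
  increments:
    - [[-0.01, 0.005, 0.03, 0, 0, 0, -1], [-0.01, 0.005, 0.06, 0, 0, 0, -1], [-0.01, 0.005, 0.09, 0, 0, 0, -1], [-0.01, 0.005, 0.11, 0, 0, 0, -1], [-0.01, 0.005, 0.12, 0, 0, 0, -1], [-0.01, 0.005, 0.12, 0, 0, 0, -1]]

```text
clock: 13.65
position: [499.5, 64.8, 225.8]
ee_rot: [1.0, 0.0, 0.0, 0.0]
contact_force: [0.0, 0.1, -2.2]
gripper_width: 27.0
```

Request:
apply_moves:
  increments:
    - [[0, 0, 0.02, 0, 0, 0, -1], [0, 0, 0.04, 0, 0, 0, -1], [0, 0, 0.06, 0, 0, 0, -1], [0, 0, 0.08, 0, 0, 0, -1], [0, 0, 0.08, 0, 0, 0, -1]]

```text
clock: 14.15
position: [499.2, 64.7, 217.6]
ee_rot: [1.0, 0.0, -0.0, 0.0]
contact_force: [-1.1, -0.2, -2.0]
gripper_width: 27.2
```

Request:
apply_moves:
  increments:
    - [[0, 0, 0.04, 0, 0, 0, -1], [0, 0, 0.08, 0, 0, 0, -1], [0, 0, 0.12, 0, 0, 0, -1], [0, 0, 0.16, 0, 0, 0, -1], [0, 0, 0.2, 0, 0, 0, -1], [0, 0, 0.24, 0, 0, 0, -1], [0, 0, 0.28, 0, 0, 0, -1], [0, 0, 0.3, 0, 0, 0, -1], [0, 0, 0.3, 0, 0, 0, -1]]

```text
clock: 15.05
position: [498.7, 64.6, 186.9]
ee_rot: [1.0, -0.0, -0.001, 0.0]
contact_force: [-3.0, -0.1, -1.3]
gripper_width: 26.7
```

```bash
python3 look.py 9
```

```text
15.05 [498.67  64.62 186.87] [ 1. -0. -0.  0.] [-3.02 -0.07 -1.31] [ 0.03  1.09 -0.04] 26.70359275532784
scene 281 144 5
side 245 130 5
wrist 243 95 4
```

View pics/wrist_9.png

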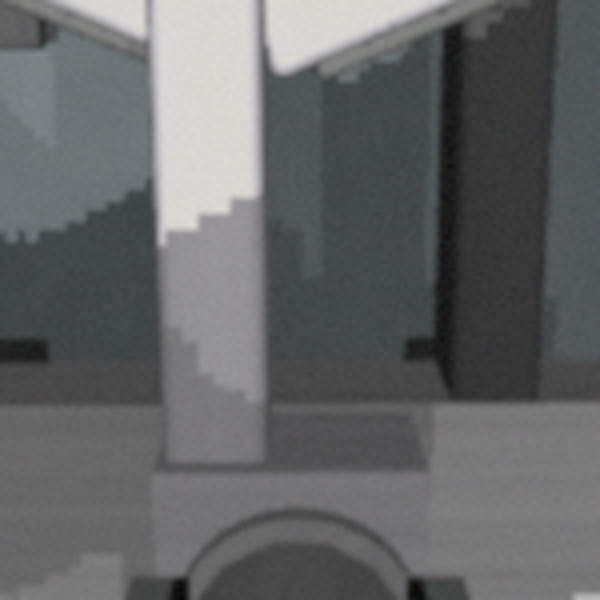

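View pics/side_9.png

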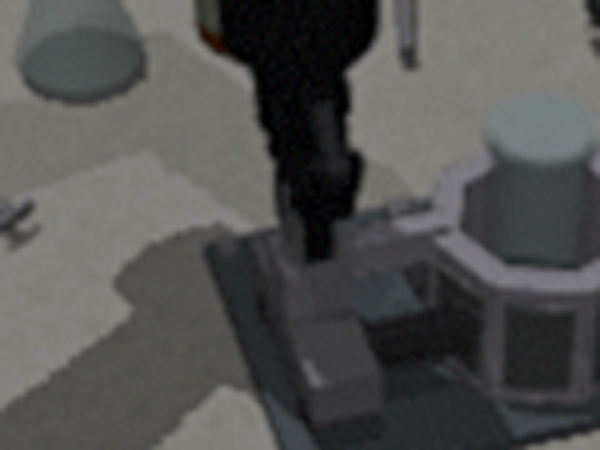

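Request:
apply_moves:
  increments:
    - [[-0.01, 0, 0.02, 0, 0, 0, -1], [-0.01, 0, 0.04, 0, 0, 0, -1], [-0.01, 0, 0.055, 0, 0, 0, -1], [-0.01, 0, 0.055, 0, 0, 0, -1]]

```text
clock: 15.6
position: [498.3, 64.7, 182.3]
ee_rot: [1.0, 0.0, 0.0, -0.0]
contact_force: [-3.3, -1.0, 0.4]
gripper_width: 26.6
```

Request:
apply_moves:
  increments:
    - [[-0.01, 0, 0.01, 0, 0, 0, -1], [-0.01, 0, 0.02, 0, 0, 0, -1], [-0.01, 0, 0.03, 0, 0, 0, -1], [-0.01, 0, 0.03, 0, 0, 0, -1]]

```text
clock: 16.0
position: [497.9, 64.8, 179.8]
ee_rot: [1.0, 0.0, 0.001, -0.0]
contact_force: [-0.9, -2.2, 4.3]
gripper_width: 27.0
```

Request:
apply_moves:
  increments:
    - [[0, 0, 0.01, 0, 0, 0, -1], [0, 0, 0.02, 0, 0, 0, -1], [0, 0, 0.02, 0, 0, 0, -1]]

```text
clock: 16.3
position: [497.9, 64.8, 179.7]
ee_rot: [1.0, 0.001, 0.001, 0.0]
contact_force: [-6.3, -2.6, 15.9]
gripper_width: 26.5
```

Request:
apply_moves:
  increments:
    - [[0, 0, -0.01, 0, 0, 0, -1], [0, 0, -0.01, 0, 0, 0, 0.3], [0, 0, -0.01, 0, 0, 0, 0.3], [0, 0, -0.01, 0, 0, 0, 0.6], [0, 0, -0.01, 0, 0, 0, 0.6], [0, 0, -0.01, 0, 0, 0, 0.6], [0, 0, -0.01, 0, 0, 0, 0.6]]

```text
clock: 17.0
position: [497.3, 64.8, 178.3]
ee_rot: [1.0, 0.0, 0.0, -0.0]
contact_force: [0.2, 0.4, -0.1]
gripper_width: 68.4
```

```bash
python3 - <<'E'
from h import *
p=arm.get_image('wrist');save(p,'w10.png');s=arm.read_state();print(s['position'],s['contact_force'],s['gripper_width'])
E
```

```text
[497.30293859  64.83026876 178.32896692] [-0.11894589 -0.16321244  0.05854947] 68.50885902544731
```

View pics/w10.png

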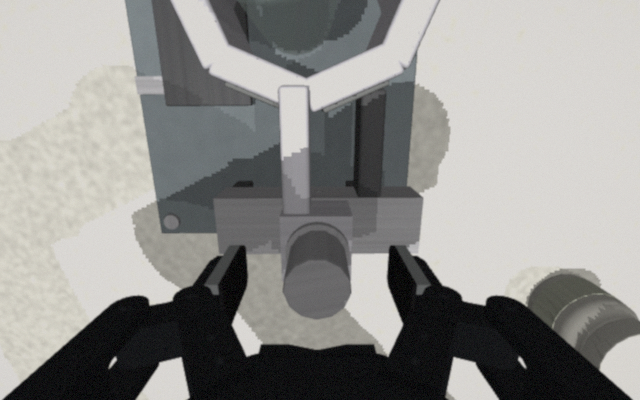

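Request:
apply_moves:
  increments:
    - [[0, 0, -0.2, 0, 0, 0, 0.6], [0, 0, -0.6, 0, 0, 0, 0.6], [0, 0, -1, 0, 0, 0, 0.6], [0, 0, -1, 0, 0, 0, 0.6], [-0.4, 0, -1, 0, 0, 0, 0.6], [-0.6, 0, -1, 0, 0, 0, 0.6]]

```text
clock: 17.65
position: [435.2, 64.3, 277.8]
ee_rot: [1.0, -0.0, -0.001, -0.0]
contact_force: [0.6, -0.4, -0.9]
gripper_width: 68.1
```

```bash
python3 - <<'E'
from h import *
import pickle
np.set_printoptions(precision=2,suppress=True)
P={n:arm.get_image(n) for n in ['scene','side','wrist']}
save(P['wrist'],'w11.png')
for n in P:
    pickle.dump(P[n],open(n+'_11.pkl','wb'))
    for l,z in [('pin_head',123),('upper_bore',105)]:
        print(n,l,[(m['at'],m['conf'],atz(P[n],m['at'],z)) for m in arm.mark_of(l,P[n])[:1]])
for n,(x,y) in (('scene',(340,195)),('side',(310,180))):
    im=P[n]['img'][y-45:y+45,x-60:x+60,::-1]
    cv2.imwrite(f'pics/{n}_11.png',cv2.resize(im,None,fx=6,fy=6,interpolation=cv2.INTER_CUBIC))
print(arm.read_state()['position'])
E
```

```text
scene pin_head [([342.8, 186.1], 0.5, array([487.32,  73.32, 123.  ]))]
scene upper_bore [([341.8, 194.5], 0.66, array([506.27,  64.39, 105.  ]))]
side pin_head [([302.4, 173.4], 0.75, array([491.66,  72.37, 123.  ]))]
side upper_bore [([306.1, 178.1], 0.61, array([500.81,  72.08, 105.  ]))]
wrist pin_head [([318.7, 120.4], 0.83, array([497.93,  63.41, 123.  ]))]
wrist upper_bore []
[437.9   64.88 278.15]
```

View pics/w11.png

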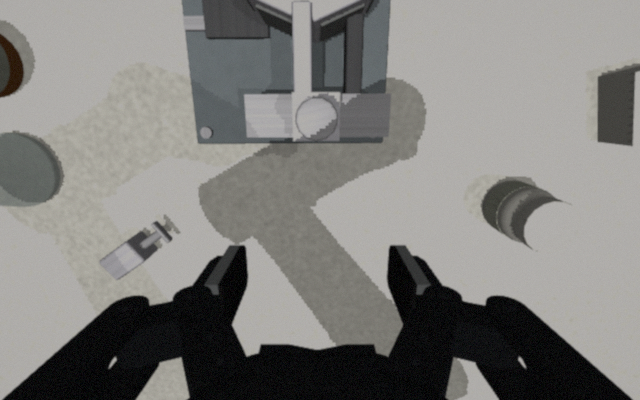

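View pics/side_11.png

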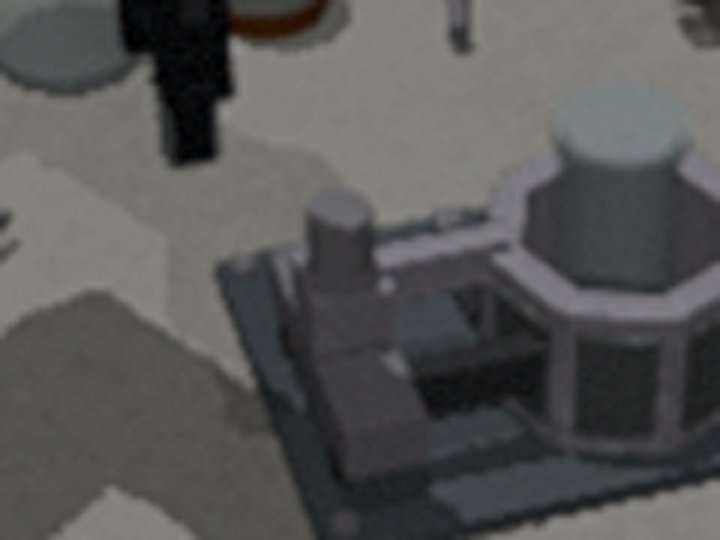

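View pics/scene_11.png

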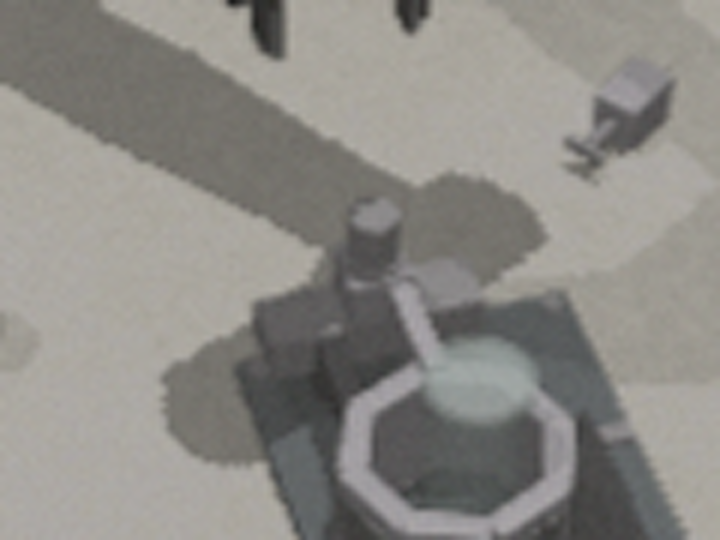

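```bash
python3 - <<'E'
from h import *
import pickle
np.set_printoptions(precision=2,suppress=True)
s,d,w=[pickle.load(open(n+'_11.pkl','rb')) for n in('scene','side','wrist')]
print(tri([(s,(342.4,185.1)),(d,(306.4,169.6))]))
for z in (141,145): print(z,proj(s,[499.5,65,z]),proj(d,[499.5,65,z]))
E
```

```text
(array([499.94,  66.59, 139.91]), [np.float64(1.6991459969921494), np.float64(1.6991459969921052)])
141 (np.float64(341.6292437996559), np.float64(185.32502874065247)) (np.float64(305.9715188067133), np.float64(169.15776445361388))
145 (np.float64(341.6604381235084), np.float64(184.4552769729437)) (np.float64(305.9277196300697), np.float64(167.9285810100646))
```

Request:
apply_moves:
  increments:
    - [[0.3, 0, 0, 0, 0, 0, -1], [0.61, 0, 0, 0, 0, 0, -1], [0.61, 0, 0, 0, 0, 0, -1], [0.61, 0, 0.1, 0, 0, 0, -1], [0.61, 0, 0.3, 0, 0, 0, -1], [0.61, 0, 0.45, 0, 0, 0, -1], [0.61, 0, 0.52, 0, 0, 0, -1], [0.61, 0, 0.55, 0, 0, 0, -1], [0.61, 0, 0.55, 0, 0, 0, -1]]

```text
clock: 19.0
position: [498.0, 64.8, 223.3]
ee_rot: [1.0, 0.0, -0.0, 0.0]
contact_force: [0.3, -0.7, 0.3]
gripper_width: 0.2
```

Request:
apply_moves:
  increments:
    - [[0, 0, 0.02, 0, 0, 0, -1], [0, 0, 0.04, 0, 0, 0, -1], [0, 0, 0.05, 0, 0, 0, -1], [0, 0, 0.06, 0, 0, 0, -1], [0, 0, 0.07, 0, 0, 0, -1]]

```text
clock: 19.5
position: [498.3, 64.8, 216.5]
ee_rot: [1.0, 0.0, 0.0, -0.0]
contact_force: [-0.6, -0.3, -0.4]
gripper_width: -0.1
```

Request:
apply_moves:
  increments:
    - [[0, 0, 0.01, 0, 0, 0, -1], [0, 0, 0.02, 0, 0, 0, -1], [0, 0, 0.03, 0, 0, 0, -1], [0, 0, 0.03, 0, 0, 0, -1]]

```text
clock: 19.9
position: [498.3, 64.7, 213.8]
ee_rot: [1.0, 0.0, 0.0, 0.0]
contact_force: [-0.8, -1.1, 2.3]
gripper_width: 0.2
```

Request:
apply_moves:
  increments:
    - [[0, 0, 0.01, 0, 0, 0, -1], [0, 0, 0.015, 0, 0, 0, -1], [0, 0, 0.015, 0, 0, 0, -1]]

```text
clock: 20.2
position: [498.3, 64.7, 213.7]
ee_rot: [1.0, 0.0, 0.0, 0.0]
contact_force: [-3.7, -0.3, 11.7]
gripper_width: 0.3
```

Request:
apply_moves:
  increments:
    - [[0, 0, -0.2, 0, 0, 0, -1], [0, 0, -0.6, 0, 0, 0, -1], [-0.3, 0, -0.9, 0, 0, 0, -1], [-0.6, 0, -0.9, 0, 0, 0, -1], [-0.6, 0, -0.9, 0, 0, 0, -1]]

```text
clock: 20.7
position: [435.6, 64.3, 302.7]
ee_rot: [1.0, 0.0, 0.0, -0.001]
contact_force: [-0.1, -0.6, -0.7]
gripper_width: 0.4
```

```bash
python3 - <<'E'
from h import *
np.set_printoptions(precision=2,suppress=True)
p=arm.get_image('side');save(p,'side12.png');s=arm.read_state();print(s['position'],s['contact_force'],s['joint_vel'])
E
```

```text
[437.06  64.61 302.41] [-0.38 -0.16 -0.2 ] [-0.01  0.05  0.03  0.01  0.01  0.  ]
```

View pics/side12.png

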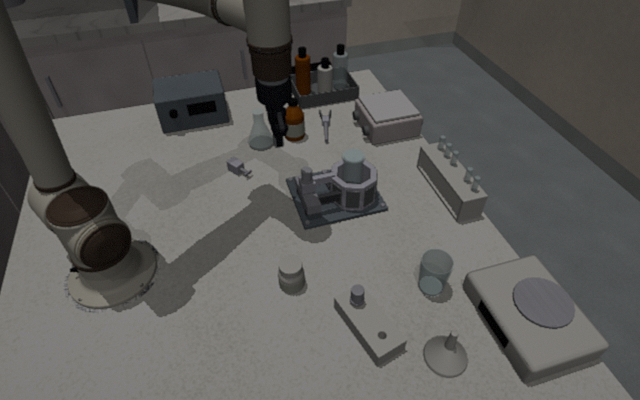

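The picture shows the pin seated in the hinge (head at about 307,172) and the short pin still in the rack (357,295). The long pin's hole is empty, the bystanders are where they stood, and the gripper is clear.

```bash
python3 -c "
from h import *
print(arm.job_done())"
```

```text
the job is handed in; nothing more can be done
None
```

The long pin is through both knuckles with its head down on the upper one, and the job was handed in at about 21 s of the 51 s. I took the pin from the rack, put it into the upper knuckle, drew the sliding half about 37 mm until the holes lined up, and pushed the pin down to its stop.

- **Seating:** It stopped at about 16 N. After letting go, I pressed the shut fingertips on the head. They met it at 140.8 mm, against 141 mm for a fully seated head, and it did not give at about 12 N. The cameras put the head's top at 139.9 mm, which agrees within their 2 mm.
- **Surroundings:** In the last picture the short pin is still in the rack and the bystanders look unmoved. The gripper is clear and nothing was seen to touch the glass tube.
- **Disagreements:**
  - The network's marks for `pin_head` and `upper_bore` in the last scene and side pictures were up to about 12 mm off my own measurements. I relied on my measurements, the wrist camera and the touch check instead.
  - The lower hole was not fully hidden; it showed beside the upper knuckle, so I aimed at it directly.
  - Sideways force reached about 6 N while seating the pin, and was gone once it was released.

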